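Open the drying cupboard and hang the drying saddle on its door rail

ROBOT

A 6-joint arm with a two-finger parallel gripper is mounted at the origin on a cart in front of the work surface, level with it; the furniture and walls round the work are solid. World frame = base frame: x ahead of the robot, y to its left, z up, the work surface at z = 0. Lengths are in m, angles in rad, forces in N, time in s.
With the tool pointing down it reaches from about 0.275 to 0.975 m from the base axis. Payload 8.4 kg.
Tool frame: the origin (TCP) lies on the centre line of the jaws, within the pads' length; the fingertips stand 11 mm ahead of it and the grasp point (between the pads) lies 8 mm behind it (r.nose_length is the distance from the TCP to the fingertips, in m); z points along the fingers, y is the line along which they close (so a half turn about z gives the same grasp; the last joint's range is limited). The gripper opens to 92 mm and grips with 3 to 60 N. Pads are 20 mm wide; open, the fingers measure 128 mm over their backs; the gripper's body (75 mm by 189 mm) begins 69 mm behind the grasp point.
Start: joints at [1.183, 0.353, 1.633, -0, 1.155, -0.002], TCP at [0.235, 0.579, 0.226] pointing down, gripper open.
Joint ranges: [-2.63, 2.63], [-0.92, 2.1], [0.06, 2.66], [-1.3, 4.44], [0, 2.69], [-3.02, 3.02]. Speed limits (rad/s): [2.22, 2.22, 2.79, 3.14, 3.14, 3.14].

INTERFACE

Orientations are given as a rotation vector (axis times angle).
In Python, from bench import r gives the robot as it stands.
- The arm moves only by the tool step_arm, never from a script. Its argument "motion" is a list that holds one entry, the list of rows, each a list of 6 numbers: the shift along the tool's x, y, z in mm, then the turn, a rotation vector about the tool's x, y, z in degrees. In form: [[[tx, ty, tz, rx, ry, rz], ...]]. A call has exactly 8 rows; each row is the pose to reach, as a shift and turn from the pose commanded when the call began, along the tool's axes at that moment; what a row does not reach only later rows make up. A row lasts 1/10 s, in which the tool goes at most 50 mm and 8.59 degrees, less where a joint would pass 70% of its speed; a pose out of reach is approached as far as the arm can. A call with a gripper value outside its range is refused whole. "hand" is the finger opening in mm, from 0 to 91.9, set as the call begins (left out, the last holds). The fingers move at their own pace and stop on an object; "newtons" is the grip in N (left out, the last holds). Time passes only in rows, so rows that repeat a pose let the fingers close, or fill a call up. It gives the time, the measured TCP pose, the force, the opening and the grip force at its end, in the units of the state.
- r.get_obs(): the state, without advancing time (a new reading comes with each control period).
- r.camera(name): name is "scene" or "top" or "wrist"; returns a dict with "color" (480x640x3 uint8, red, green, blue), "intrinsics" (3x3 intrinsics, pixels), "pose" (4x4, takes a point from camera to world coordinates). Camera axes: x right, y down, z forward; pixel columns grow to the right and rows downward; lengths in m; the calibration is good to about 2 mm. A picture is of the moment at which its call begins. There is no depth.
- r.hand_in(): hands the job in; it is judged then, once.
The state is a dict: "t": time; "qpos": joint angles; "qvel": joint speeds; "joint_efforts": joint torques, N m; "position": TCP position; "tcp_rot": TCP orientation; "ft_force": force on the tool from outside, world axes, zero at the start; "torque": the same for the moment, N m; "width": opening from 0.0 (shut) to 1.0 (fully open); "finger_force": force on a finger pad.
Only numpy, scipy, OpenCV 4.12 (cv2) and the standard library are available. Lean on these libraries where they do the work, as an engineer would, in place of code of your own. Each camera call takes 0.05 s, during which the arm holds its last target. There are 200 camera calls.

TASK

Press the free edge of the small white cupboard door inward until its spring catch lets go and the door pops ajar by itself, then swing the door wide open, to about a right angle. Next take the orange drying saddle out of its wooden rack, stand it upright on the bare bench and let go, then take it again by its two ends and hang it astride the steel rail on the inside of the door, so that it rests on the rail and hangs upright with the door still wide open. Leave the jar, the tape roll and the ramekin where they stand.

Things in the scene. Friction and masses are not known exactly. Their poses are not given: they have to be found in the camera images.
- door (a joint): Angle of the white door (rad): 0 shut, grows clockwise from above as it opens, stop 1.75. The catch needs about 9 N at the push mark and lets go 7 mm in (about -0.045; stop -0.06); once the hand backs off, a spring pops the door to about 0.37 and no further. It then stays where it is left (friction 0.15 N m).
- cupboard: The fixed cupboard, 190 mm wide, 130 mm deep, 200 mm high, roofed, of pale plywood; origin at the centre of its underside. Its door side (-x) faces roughly to the robot's left. The door hangs 12 mm in front of it. A thin plunger (z = 50 mm, 145 mm from the hinge line) sticks out after the pop.
- door_hinge (a point): Point on the door's upright hinge line, z = 200 mm; stays put. x points into the cupboard (push direction), -y along the shut door from hinge to free edge. The inner face passes through the hinge line; at door angle a the panel runs along (-sin a, -cos a) in this x, y and its inner face looks to (cos a, -sin a).
- door_push (a point): Small grey push mark on the outer face of the door, 155 mm from the hinge line, 25 mm from the free edge, 35 mm below the top. The door is a plain panel without handle, 180 mm wide, 14 mm thick, z = 4 to 200 mm. Moves with the door; x points through the door to its inner side, -y to the free edge, z up.
- rail_mid (a point): Middle of the axis of the steel rail on the door's inner face: level round bar, 12 mm thick, 110 mm long, centred 80 mm from the hinge line, 150 mm above the bench, axis 38 mm off the inner face; at each end a round arm at the same height joins it to the door. Moves with the door: y along the rail, x away from the door, z up.
- rack: Fixed wooden saddle rack, 64 x 90 mm: a 6 mm floor and two cheeks 92 mm high, one facing each end of the saddle at 5 mm, so that in the rack the saddle can be taken only across its x. Origin at the centre of its underside; the cheeks stand at its +y and -y ends.
- saddle: Drying saddle, an upside-down U, 0.2 kg: 52 mm wide (x), 56 mm long (y, along the channel), 98 mm high; origin at its feet. Orange solid crown with rounded top (upper 38 mm) on two flat steel skirts 8 mm thick; both ends flat. The channel is 36 mm wide, open below and at both ends, its roof an upturned V.
- saddle_centre (a point): Centre of the saddle, 49 mm above its feet; axes as the saddle's. It starts upright in the rack. On the rail only 12 mm are left between skirt and door, so there it must be held by its two ends (56 mm apart), by the crown, above the rail.
- saddle_seat (a point): Top of the saddle's V-shaped channel roof, 60 mm above its feet, mid-length; axes as the saddle's. When the saddle rests on the rail this point is about 7 mm above the rail's axis.
- jar_small: Small jar, 58 mm wide, 68 mm high, a bystander; origin at the centre of its underside.
- tape_1: Roll of masking tape lying flat, 100 mm wide, 25 mm high, a bystander; origin at the centre of its underside.
- ramekin_brown: White ramekin with brown contents, 67 mm wide, 40 mm high, a bystander; origin at the centre of its underside.

How it is judged:
On the way, in this order (a step that is already met when the one before it is completed fails the run):
1. the door is pressed in against its catch (value of joint door below -0.02 rad), for 0.02 s.
2. the door has popped ajar (value of joint door above 0.25 rad), for 0.1 s.
3. the door is swung wide open (value of joint door above 1.3 rad), for 0.2 s.
4. the saddle stands upright on the bare bench, out of its rack and let go (height (world z) of saddle_centre below 0.0525 m and angle between saddle_centre's own z axis and vertical below 0.1 rad and distance of saddle_centre from where it was at the start of the episode above 0.03 m and contact force between the fingers and saddle below 0.1 N), for 0.2 s.
At the end, for the whole second after the job is handed in: The saddle hangs at rest astride the door's rail: its channel roof rests on the rail (0 to 15 mm above the rail's axis, within 12 mm across it and 40 mm along it), tilted less than 20 degrees, and the door stands open more than 1.2 rad (value of joint door above 1.2 rad and x of saddle_seat in the frame of rail_mid between -0.012 and 0.012 m and y of saddle_seat in the frame of rail_mid between -0.04 and 0.04 m and z of saddle_seat in the frame of rail_mid between 0 and 0.015 m and angle between saddle_centre's own z axis and vertical below 0.35 rad and linear speed of saddle below 0.03 m/s); the robot touches nothing.
It fails at once if the jar, the tape roll or the ramekin is moved more than 30 mm (distance of any of jar_small, tape_1, ramekin_brown from where it was at the start of the episode above 0.03 m).
It also fails if it takes over 72 s, if anything falls off the work surface, if the arm or the gripper's body presses on something with over 40 N, if the wrist force passes 120 N, or if a joint passes its speed limit or range.

## Working session

There is one attempt and no reset: what is moved stays moved. The work goes in short steps, Python scripts to look and compute and a tool call to move; the robot and the scene stay as the last step left them, time stands still between calls to the robot, and variables do not carry over. Pictures are saved under pics/ and viewed, at most 10 in all, crops included, and the job is handed in when it is done.

Besides the shell and the picture viewer there is one more tool, called after ">>>" by a JSON object that holds its "name" and its "arguments", one argument or row to a line. step_arm: Moves the arm, as the interface text tells. Its arguments: {"type":"object","properties":{"motion":{"type":"array","items":{"type":"array","items":{"type":"array","items":{"type":"number"}}}},"hand":{"type":"number"},"newtons":{"type":"number"}},"required":["motion"]}

```bash
mkdir -p pics; ls
python3 - <<'E'
from bench import r
import cv2,numpy as np
for n in("scene","top"):
    c=r.camera(n); cv2.imwrite(f"pics/{n}0.png",c["color"][:,:,::-1]); np.savez(f"{n}0.npz",**{k:c[k] for k in("color","intrinsics","pose")})
    print(n,c["intrinsics"][0],c["pose"].round(3).tolist())
print(r.get_obs()["tcp_rot"],r.nose_length)
E
```

```text
pics
scene [589.50270153   0.         321.94170031] [[0.717, -0.484, 0.501, -0.134], [-0.697, -0.507, 0.508, -0.71], [0.008, -0.713, -0.701, 1.155], [0.0, 0.0, 0.0, 1.0]]
top [477.0247187    0.         318.62738181] [[-0.007, -0.993, 0.117, 0.494], [-1.0, 0.005, -0.02, 0.055], [0.019, -0.117, -0.993, 1.333], [0.0, 0.0, 0.0, 1.0]]
[-6.02211601e-01 -3.08311971e+00  1.88978954e-03] 0.011
```

View pics/scene0.png

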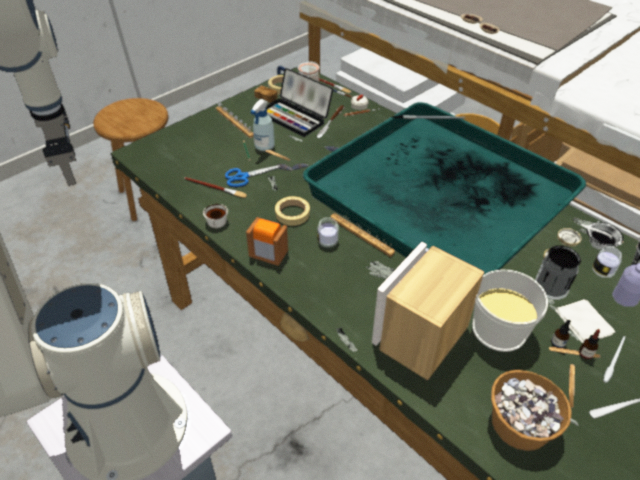

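View pics/top0.png

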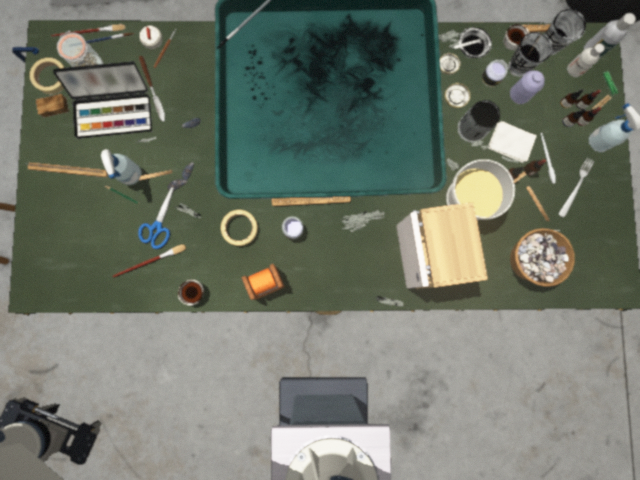

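The scene view shows the rack with the saddle at (268,243), cupboard at (430,310) and its white door on the left. In the top view the saddle is at (264,282), the cupboard at (445,248), the jar at (293,228), the tape at (239,228) and the ramekin at (191,292).

Run:
```python
import cv2,numpy as np
t=np.load("top0.npz")["color"][:,:,::-1]; s=np.load("scene0.npz")["color"][:,:,::-1]
f=lambda a,k:cv2.resize(a,None,fx=k,fy=k,interpolation=cv2.INTER_CUBIC)
A=f(t[195:295,390:490],4); B=f(t[255:305,235:295],6)[:300,:360]; C=f(s[210:275,240:300],4)[:260,:240];D=f(s[235:385,365:485],2.6)[:390,:312]
im=np.zeros((600,800,3),np.uint8); im[:400,:400]=A; im[:300,400:760]=B;im[300:300+260,400:640]=C[:260]
cv2.imwrite("pics/z1.png",im); cv2.imwrite("pics/z2.png",f(s[235:385,365:485],4))
```

```text
(no output)
```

View pics/z1.png

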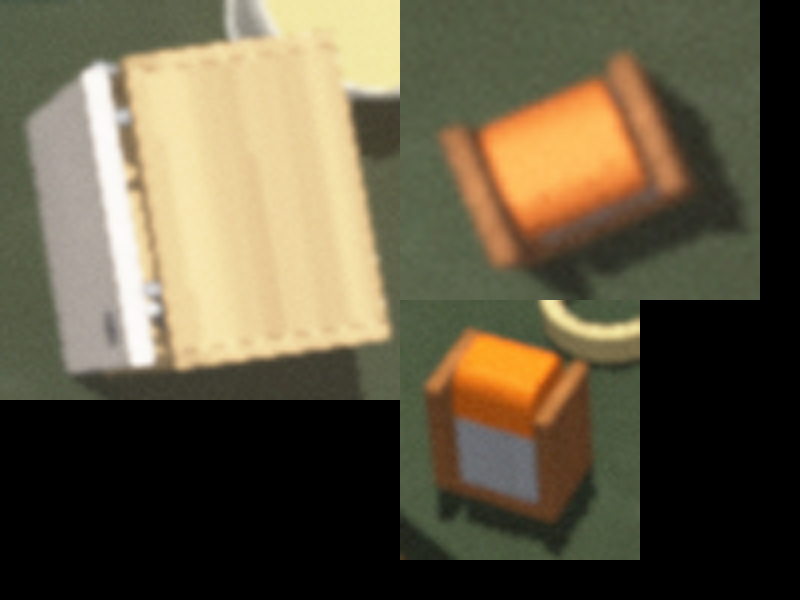

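View pics/z2.png

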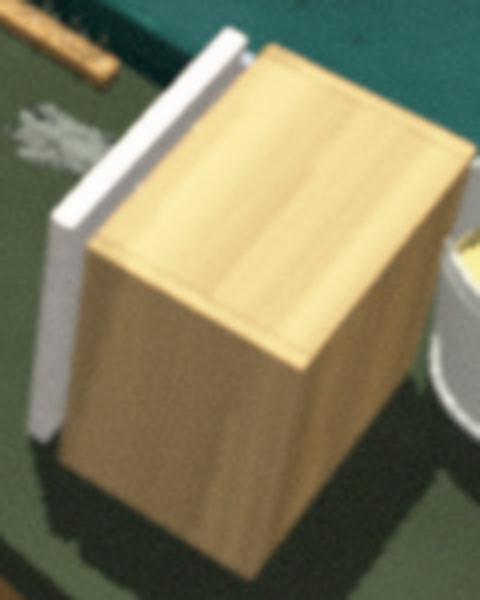

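The zoom shows the roof corners at crop (122,58), (335,30), (390,340), (172,368), and the door's top strip running from (95,67) to (141,367). The push mark is at (110,328). The rack cheeks are centred at (483,196) and (650,124).

```bash
cat > h.py <<'E'
import numpy as np
from scipy.spatial.transform import Rotation as R
def ray(c,uv,z):
    K,T=c["intrinsics"],c["pose"]
    d=T[:3,:3]@np.linalg.solve(K,[uv[0],uv[1],1.]); o=T[:3,3]
    return o+d*(z-o[2])/d[2]
E
python3 - <<'E'
from h import *
t=np.load("top0.npz");s=np.load("scene0.npz")
A=lambda p:((p[0]+.5)/4-.5+390,(p[1]+.5)/4-.5+195)
B=lambda p:((p[0]-399.5)/6-.5+235,(p[1]+.5)/6-.5+255)
S=lambda p:((p[0]+.5)/4-.5+365,(p[1]+.5)/4-.5+235)
for n,l in dict(roof=[(122,58),(335,30),(390,340),(172,368)],door=[(82,68),(108,65),(155,365),(128,368)]).items():
    print(n,[ray(t,A(p),.2)[:2].round(3).tolist() for p in l])
print("sc roof",[ray(s,S(p),.2)[:2].round(3).tolist() for p in [(270,45),(475,150),(303,368),(90,245)]])
print("sc door outer far/near, inner far,near",[ray(s,S(p),.2)[:2].round(3).tolist() for p in [(225,28),(52,215),(246,38),(76,225)]])
print("mark",ray(t,A((110,328)),.165))
for l in ([(445,128),(470,125),(525,262),(495,268)],[(610,62),(632,52),(692,188),(665,195)]):
    print("cheek",[ray(t,B(p),.092)[:2].round(3).tolist() for p in l])
print("sad",[ray(t,B(p),.094)[:2].round(3).tolist() for p in [(565,155)]])
C=lambda p:((p[0]-399.5)/4-.5+240,(p[1]-299.5)/4-.5+210)
print("sc cheeks",[ray(s,C(p),.092)[:2].round(3).tolist() for p in [(428,382),(440,388),(466,332),(536,412),(548,420),(588,366)]])
print("jar,tape,ram",[ray(t,p,z)[:2].round(3).tolist() for p,z in [((292.5,223),.068),((239,227),.025),((191,291),.04)]])
E
```

```text
roof [[0.707, -0.214], [0.724, -0.344], [0.536, -0.369], [0.52, -0.238]]
door [[0.701, -0.189], [0.703, -0.205], [0.522, -0.228], [0.521, -0.212]]
sc roof [[0.707, -0.214], [0.724, -0.342], [0.539, -0.368], [0.522, -0.241]]
sc door outer far/near, inner far,near [[0.699, -0.188], [0.523, -0.213], [0.701, -0.202], [0.527, -0.227]]
mark [ 0.54593881 -0.2094666   0.165     ]
cheek [[0.554, 0.229], [0.555, 0.218], [0.496, 0.194], [0.494, 0.207]]
cheek [[0.582, 0.158], [0.586, 0.149], [0.527, 0.123], [0.524, 0.134]]
sad [[0.542, 0.177]]
sc cheeks [[0.499, 0.211], [0.501, 0.201], [0.547, 0.231], [0.531, 0.141], [0.532, 0.131], [0.584, 0.15]]
jar,tape,ram [[0.696, 0.099], [0.692, 0.249], [0.517, 0.373]]
```

```bash
cat >> h.py <<'E'
H=np.array([.701,-.2035]); XH=np.array([.130,-.9915]); YH=np.array([.9915,.130])
def rot(yaw):  # tool down, tool x at world angle yaw (deg)
    return R.from_euler('z',yaw,degrees=True)*R.from_euler('x',180,degrees=True)
def rel(p0,R0,p1,yaw):
    t=R0.inv().apply(np.array(p1)-p0)*1000; w=(R0.inv()*rot(yaw)).as_rotvec(degrees=True)
    return np.r_[t,w].round(1).tolist()
def chain(*goals):  # goals (x,y,z,yaw), each in the frame of the previous
    from bench import r
    o=r.get_obs(); p,q=np.array(o["position"]),R.from_rotvec(o["tcp_rot"])
    print("t",o["t"],p.round(4),"yaw",np.degrees(np.arctan2(*q.as_matrix()[[1,0],0])).round(1),"F",np.round(o["ft_force"],1),"w",o["width"])
    for g in goals:
        print(rel(p,q,g[:3],g[3])); p,q=np.array(g[:3]),rot(g[3])
def along(*goals): # goals all in the present frame
    from bench import r
    o=r.get_obs(); p,q=np.array(o["position"]),R.from_rotvec(o["tcp_rot"])
    for g in goals: print(rel(p,q,g[:3],g[3]))
E
python3 -c "
from h import *
chain((.45,.2,.226,127),(.541,-.165,.226,97.5),(.541,-.165,.165,97.5),(.541+.13*.017,-.165-.9915*.017,.165,97.5))"
```

```text
t 0.1 [0.235  0.5787 0.2249] yaw 157.9 F [ 0.2  0.4 -0.3] w 1.00486950855255
[-341.7, -269.9, -0.7, -0.1, 0.0, 30.9]
[-346.3, -147.0, -0.0, -0.0, -0.0, 29.5]
[0.0, -0.0, 61.0, 0.0, 0.0, 0.0]
[-17.0, -0.0, -0.0, 0.0, 0.0, 0.0]
```

>>> {"name": "step_arm", "arguments": {
  "motion": [
    [[-43, -34, 0, 0, 0, 4], [-86, -68, 0, 0, 0, 8], [-128, -101, 0, 0, 0, 12], [-171, -135, 0, 0, 0, 16], [-214, -169, 0, 0, 0, 20], [-256, -202, 0, 0, 0, 24], [-299, -236, 0, 0, 0, 28], [-325, -257, 0, 0, 0, 30]]
  ],
  "hand": 0,
  "newtons": 20
}}

```text
t: 0.9
position: [0.4331, 0.2292, 0.2255]
tcp_rot: [-1.383, -2.821, -0.0]
ft_force: [0.4, 1.0, -0.4]
width: 0.323
finger_force: 0.0
```

>>> {"name": "step_arm", "arguments": {
  "motion": [
    [[-43, -18, 0, 0, 0, 4], [-86, -36, 0, 0, 0, 8], [-129, -54, 0, 0, 0, 12], [-172, -72, 0, 0, 0, 16], [-215, -90, 0, 0, 0, 20], [-258, -108, 0, 0, 0, 24], [-300, -126, 0, 0, 0, 28], [-330, -138, 0, 0, 0, 30]]
  ]
}}

```text
t: 1.7
position: [0.5265, -0.1168, 0.2254]
tcp_rot: [2.068, 2.365, -0.001]
ft_force: [-0.4, -0.2, 0.3]
width: 0.005
finger_force: 0.0
```

```bash
python3 -c "
from h import *
chain((.541,-.165,.165,97.5),(.541+.13*.017,-.165-.9915*.017,.165,97.5))"
```

```text
t 1.7 [ 0.5265 -0.1168  0.2254] yaw 97.7 F [-0.4 -0.2  0.3] w 0.004697672186230379
[-49.7, 7.9, 60.4, -0.0, 0.0, 0.2]
[-17.0, -0.0, -0.0, 0.0, 0.0, 0.0]
```

>>> {"name": "step_arm", "arguments": {
  "motion": [
    [[-25, 4, 30, 0, 0, 0], [-50, 8, 60, 0, 0, 0], [-55, 8, 60, 0, 0, 0], [-60, 8, 60, 0, 0, 0], [-66, 8, 60, 0, 0, 0], [-72, 8, 60, 0, 0, 0], [-78, 8, 60, 0, 0, 0], [-78, 8, 60, 0, 0, 0]]
  ]
}}

```text
t: 2.5
position: [0.5455, -0.1906, 0.1664]
tcp_rot: [2.062, 2.368, 0.001]
ft_force: [0.1, 0.1, -0.5]
width: 0.006
finger_force: 0.0
```

>>> {"name": "step_arm", "arguments": {
  "motion": [
    [[-2, 0, 0, 0, 0, 0], [-4, 0, 0, 0, 0, 0], [-5, 0, 0, 0, 0, 0], [-6, 0, 0, 0, 0, 0], [-7, 0, 0, 0, 0, 0], [-8, 0, 0, 0, 0, 0], [-9, 0, 0, 0, 0, 0], [-9, 0, 0, 0, 0, 0]]
  ]
}}

```text
t: 3.3
position: [0.5463, -0.1992, 0.1656]
tcp_rot: [-2.063, -2.369, 0.0]
ft_force: [-0.3, 1.1, 0.1]
width: 0.006
finger_force: 0.0
```

>>> {"name": "step_arm", "arguments": {
  "motion": [
    [[-2, 0, 0, 0, 0, 0], [-3, 0, 0, 0, 0, 0], [-4, 0, 0, 0, 0, 0], [-5, 0, 0, 0, 0, 0], [-6, 0, 0, 0, 0, 0], [-7, 0, 0, 0, 0, 0], [-7, 0, 0, 0, 0, 0], [-7, 0, 0, 0, 0, 0]]
  ]
}}

```text
t: 4.1
position: [0.5466, -0.2047, 0.1655]
tcp_rot: [-2.062, -2.367, -0.001]
ft_force: [-1.4, 8.0, 3.8]
width: 0.006
finger_force: 4.0
```

>>> {"name": "step_arm", "arguments": {
  "motion": [
    [[-1, 0, 0, 0, 0, 0], [-2, 0, 0, 0, 0, 0], [-3, 0, 0, 0, 0, 0], [-3.5, 0, 0, 0, 0, 0], [-4, 0, 0, 0, 0, 0], [-4, 0, 0, 0, 0, 0], [-4, 0, 0, 0, 0, 0], [-4, 0, 0, 0, 0, 0]]
  ]
}}

```text
t: 4.9
position: [0.5469, -0.2084, 0.1655]
tcp_rot: [-2.061, -2.367, -0.001]
ft_force: [-3.2, 8.4, 4.6]
width: 0.005
finger_force: 4.6
```

>>> {"name": "step_arm", "arguments": {
  "motion": [
    [[20, 0, 0, 0, 0, 0], [60, 0, 0, 0, 0, 0], [100, 0, 0, 0, 0, 0], [110, 0, -30, 0, 0, 0], [110, 0, -60, 0, 0, 0], [110, 0, -60, 0, 0, 0], [110, 0, -60, 0, 0, 0], [110, 0, -60, 0, 0, 0]]
  ]
}}

```text
t: 5.7
position: [0.5321, -0.1012, 0.2247]
tcp_rot: [-2.063, -2.368, 0.001]
ft_force: [0.1, 0.5, 0.3]
width: 0.006
finger_force: 0.0
```

Run:
```python
from bench import r
import cv2,numpy as np
a=r.camera("top");b=r.camera("scene")
np.savez("top1.npz",**{k:a[k] for k in("color","intrinsics","pose")})
f=lambda a,k:cv2.resize(a[:,:,::-1],None,fx=k,fy=k,interpolation=cv2.INTER_CUBIC)
im=np.hstack([f(a["color"][180:310,350:490],2.8)[:364,:392],f(b["color"][220:350,340:480],2.8)[:364,:392]])
cv2.imwrite("pics/pop.png",im)
```

```text
(no output)
```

View pics/pop.png

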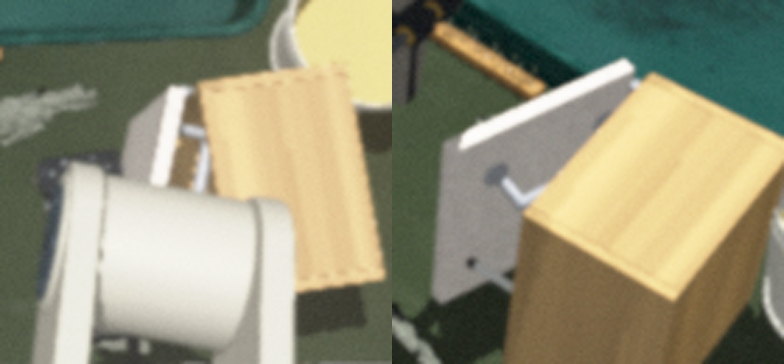

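The pop worked: in the scene half the door stands ajar with its free top corner at crop (455,145), the rail shows on the inner face and the plunger sticks out.

```bash
cat >> h.py <<'E'
def dp(a,rad,d,z):
    v=rad*np.array([-np.sin(a),-np.cos(a)])+d*np.array([np.cos(a),-np.sin(a)])
    return (*(H+v[0]*XH+v[1]*YH),z,97.5-np.degrees(a))
E
python3 -c "
from h import *
A=dp(.37,.155,.03,.24);B=dp(.37,.155,.03,.176)
chain(A,B)
print('arc')
for i in range(1,25):
    a=.37+(1.5-.37)*i/24
    print(i,rel(np.array(B[:3]),rot(B[3]),dp(a,.155,max(.03-.01*i,.010),.176)[:3],dp(a,0,0,0)[3])) if i%2==0 else 0
"
```

```text
t 5.8 [ 0.532  -0.1012  0.2244] yaw 97.9 F [ 0.4 -1.3 -0.6] w 0.008180020803763169
[-95.3, -1.8, -15.6, -0.1, -0.0, 21.6]
[0.0, -0.0, 64.0, 0.0, 0.0, 0.0]
arc
2 [34.6, -0.2, -0.0, -0.0, -0.0, 5.4]
4 [49.2, 0.9, 0.0, -0.0, -0.0, 10.8]
6 [63.6, 3.4, 0.0, 0.0, -0.0, 16.2]
8 [77.7, 7.2, 0.0, -0.0, -0.0, 21.6]
10 [91.4, 12.4, 0.0, -0.0, -0.0, 27.0]
12 [104.5, 18.8, 0.0, -0.0, -0.0, 32.4]
14 [117.0, 26.4, 0.0, 0.0, -0.0, 37.8]
16 [128.7, 35.2, 0.0, 0.0, -0.0, 43.2]
18 [139.5, 45.0, 0.0, 0.0, -0.0, 48.6]
20 [149.4, 55.8, 0.0, -0.0, -0.0, 54.0]
22 [158.2, 67.5, 0.0, 0.0, -0.0, 59.3]
24 [165.9, 79.9, 0.0, -0.0, -0.0, 64.7]
```

>>> {"name": "step_arm", "arguments": {
  "motion": [
    [[0, 0, -15, 0, 0, 4], [-15, 0, -15, 0, 0, 8], [-40, -1, -15, 0, 0, 12], [-65, -2, -15, 0, 0, 16], [-85, -2, -15, 0, 0, 20], [-95, -2, -15, 0, 0, 21.6], [-95, -2, -15, 0, 0, 21.6], [-95, -2, -15, 0, 0, 21.6]]
  ]
}}

```text
t: 6.6
position: [0.5434, -0.1949, 0.24]
tcp_rot: [-2.469, -1.941, 0.001]
ft_force: [0.1, 0.1, -0.1]
width: 0.006
finger_force: 0.0
```

>>> {"name": "step_arm", "arguments": {
  "motion": [
    [[0, 0, 10, 0, 0, 0], [0, 0, 20, 0, 0, 0], [0, 0, 32, 0, 0, 0], [0, 0, 45, 0, 0, 0], [0, 0, 55, 0, 0, 0], [0, 0, 63, 0, 0, 0], [0, 0, 63, 0, 0, 0], [0, 0, 63, 0, 0, 0]]
  ]
}}

```text
t: 7.4
position: [0.5438, -0.1955, 0.1776]
tcp_rot: [-2.471, -1.94, 0.0]
ft_force: [0.4, -0.3, 0.2]
width: 0.003
finger_force: 0.0
```

>>> {"name": "step_arm", "arguments": {
  "motion": [
    [[10, 0, 0, 0, 0, 1], [20, 0, 0, 0, 0, 3], [30, 0, 0, 0, 0, 5], [38, 0, 0, 0, 0, 7], [46, 1, 0, 0, 0, 9.5], [54, 1.5, 0, 0, 0, 12.5], [62, 3, 0, 0, 0, 15.5], [70, 5, 0, 0, 0, 18.5]]
  ]
}}

```text
t: 8.2
position: [0.5657, -0.1286, 0.1784]
tcp_rot: [2.751, 1.515, 0.001]
ft_force: [0.2, -1.9, 0.4]
width: 0.01
finger_force: 0.5
```

```bash
python3 -c "
from h import *
chain()
along(*[dp(.69+.85*i/16,.155,.010,.176) for i in range(1,17)])
"
```

```text
t 8.2 [ 0.5657 -0.1286  0.1784] yaw 57.7 F [ 0.2 -1.9  0.4] w 0.009573430545617719
[6.6, -0.9, 2.4, 0.1, -0.0, 2.7]
[14.9, -0.8, 2.4, 0.1, -0.0, 5.8]
[23.1, -0.3, 2.4, 0.1, -0.0, 8.8]
[31.3, 0.6, 2.4, 0.1, -0.0, 11.9]
[39.5, 2.0, 2.4, 0.1, -0.0, 14.9]
[47.5, 3.9, 2.4, 0.1, -0.0, 18.0]
[55.4, 6.1, 2.5, 0.1, -0.0, 21.0]
[63.2, 8.8, 2.5, 0.1, -0.0, 24.1]
[70.9, 11.9, 2.5, 0.1, -0.0, 27.1]
[78.4, 15.3, 2.5, 0.1, -0.0, 30.1]
[85.7, 19.2, 2.5, 0.1, -0.0, 33.2]
[92.7, 23.5, 2.5, 0.1, -0.0, 36.2]
[99.6, 28.1, 2.5, 0.1, -0.0, 39.3]
[106.1, 33.1, 2.5, 0.1, -0.0, 42.3]
[112.4, 38.4, 2.5, 0.1, -0.0, 45.4]
[118.5, 44.0, 2.5, 0.1, -0.0, 48.4]
```

>>> {"name": "step_arm", "arguments": {
  "motion": [
    [[8, 0, 0, 0, 0, 3], [16, 0, 0, 0, 0, 6], [24, 0.5, 0, 0, 0, 9], [32, 1, 0, 0, 0, 12], [40, 2, 0, 0, 0, 15], [48, 4, 0, 0, 0, 18], [56, 6, 0, 0, 0, 21], [63, 9, 0, 0, 0, 24]]
  ]
}}

```text
t: 9.0
position: [0.6067, -0.0799, 0.1783]
tcp_rot: [3.007, 0.91, 0.001]
ft_force: [-1.1, 0.4, 0.2]
width: 0.005
finger_force: 0.5
```

>>> {"name": "step_arm", "arguments": {
  "motion": [
    [[8, 0.5, 0, 0, 0, 3], [16, 1, 0, 0, 0, 6], [24, 1.5, 0, 0, 0, 9], [32, 3, 0, 0, 0, 12], [40, 5, 0, 0, 0, 15], [48, 7, 0, 0, 0, 18], [56, 10, 0, 0, 0, 21], [60, 12, 0, 0, 0, 24]]
  ]
}}

```text
t: 9.8
position: [0.6635, -0.0564, 0.1782]
tcp_rot: [-3.13, -0.265, -0.001]
ft_force: [-0.3, 0.2, -0.4]
width: -0.002
finger_force: 0.5
```

```bash
python3 -c "
from h import *
chain()
print(dp(1.5,.155,.01,.176))
"
```

```text
t 9.8 [ 0.6635 -0.0564  0.1782] yaw 9.7 F [-0.3  0.2 -0.4] w -0.0017186833543790525
(np.float64(0.6602312015946202), np.float64(-0.053625934171947144), 0.176, np.float64(11.556330730376516))
```

```bash
python3 -c "
from h import *
chain((.60,-.068,.22,9.7),(.565,.06,.22,62),(.54,.1765,.20,113),(.54,.1765,.072,113))
"
```

```text
t 9.8 [ 0.6635 -0.0564  0.1782] yaw 9.7 F [-0.3  0.2 -0.4] w -0.0017186833543790525
[-64.6, 0.7, -41.8, -0.0, -0.0, -0.0]
[-12.9, -132.1, -0.0, -0.0, 0.0, -52.3]
[91.1, -76.8, 20.0, 0.0, 0.0, -51.0]
[0.0, -0.0, 128.0, 0.0, 0.0, 0.0]
```

>>> {"name": "step_arm", "arguments": {
  "motion": [
    [[-15, 0, 0, 0, 0, 0], [-40, 0, -10, 0, 0, -4], [-65, -20, -30, 0, 0, -12], [-70, -45, -42, 0, 0, -20], [-75, -70, -42, 0, 0, -28], [-77, -95, -42, 0, 0, -36], [-78, -120, -42, 0, 0, -44], [-78, -132, -42, 0, 0, -52]]
  ],
  "hand": 91
}}

```text
t: 10.6
position: [0.5635, 0.0618, 0.2205]
tcp_rot: [2.69, 1.622, 0.002]
ft_force: [0.2, -0.3, -0.1]
width: 0.68
finger_force: 0.0
```

>>> {"name": "step_arm", "arguments": {
  "motion": [
    [[15, -13, 5, 0, 0, -8], [30, -26, 10, 0, 0, -16], [45, -39, 15, 0, 0, -24], [60, -52, 20, 0, 0, -32], [75, -65, 20, 0, 0, -40], [91, -77, 20, 0, 0, -48], [91, -77, 20, 0, 0, -51], [91, -77, 20, 0, 0, -51]]
  ]
}}

```text
t: 11.4
position: [0.539, 0.1774, 0.2002]
tcp_rot: [1.736, 2.617, 0.001]
ft_force: [-0.7, -0.7, -0.5]
width: 0.99
finger_force: 0.0
```

Run:
```python
from h import *
chain((.54,.1765,.072,113))
from bench import r
import cv2
for n in("wrist","top","scene"):
    c=r.camera(n); np.savez(n+"2.npz",**{k:c[k] for k in("color","intrinsics","pose")})
    if n=="wrist":w=c["color"]
    if n=="top":t=c["color"]
f=lambda a,k:cv2.resize(a[:,:,::-1],None,fx=k,fy=k,interpolation=cv2.INTER_CUBIC)
im=np.hstack([f(w,.66)[:316,:400],f(t[180:290,350:490],2.85)[:313,:399].copy() if 0 else cv2.resize(t[180:290,350:490,::-1],(400,316),interpolation=cv2.INTER_CUBIC)])
cv2.imwrite("pics/w2.png",im)
```

```text
t 11.4 [0.539  0.1774 0.2002] yaw 112.9 F [-0.7 -0.7 -0.5] w 0.9896744671977581
[-1.2, 0.4, 128.2, 0.1, 0.0, -0.1]
```

View pics/w2.png

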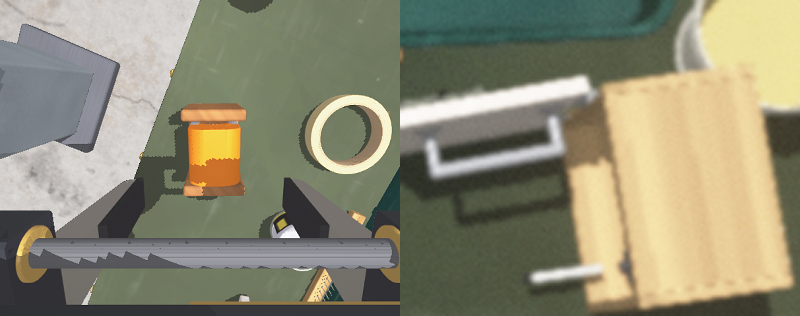

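In the wrist view the saddle sits centred between the fingers, at (215,155), square with them. In the top crop the door stands about square, with the rail running from (437,172) to (560,147).

>>> {"name": "step_arm", "arguments": {
  "motion": [
    [[0, 0, 25, 0, 0, 0], [0, 0, 50, 0, 0, 0], [0, 0, 75, 0, 0, 0], [-1, 0, 100, 0, 0, 0], [-1, 0, 115, 0, 0, 0], [-1, 0, 124, 0, 0, 0], [-1, 0, 128, 0, 0, 0], [-1, 0, 128, 0, 0, 0]]
  ]
}}

```text
t: 12.35
position: [0.5393, 0.1758, 0.0717]
tcp_rot: [1.739, 2.616, 0.0]
ft_force: [0.3, 0.3, -0.6]
width: 0.989
finger_force: 0.0
```

>>> {"name": "step_arm", "arguments": {
  "motion": [
    [[0, 0, 0, 0, 0, 0], [0, 0, 0, 0, 0, 0], [0, 0, 0, 0, 0, 0], [0, 0, 0, 0, 0, 0], [0, 0, 0, 0, 0, 0], [0, 0, 0, 0, 0, 0], [0, 0, 0, 0, 0, 0], [0, 0, 0, 0, 0, 0]]
  ],
  "hand": 40,
  "newtons": 25
}}

```text
t: 13.15
position: [0.5395, 0.1759, 0.0719]
tcp_rot: [1.738, 2.616, 0.001]
ft_force: [0.2, -0.4, 3.2]
width: 0.562
finger_force: 25.0
```

Run:
```python
from h import *
chain()
t=np.load("top2.npz")
q=lambda p:((p[0]-399.5)/2.857-.5+350,(p[1]+.5)/2.873-.5+180)
a,b=[ray(t,q(p),.15)[:2] for p in((435,172.5),(562,147))]
print(a,b,(a+b)/2,np.degrees(np.arctan2(*(a-b)[::-1])),np.linalg.norm(a-b))
c,d=[ray(t,q(p),.2)[:2] for p in((590,76),(402,112))]
print("door top outer/far edge",c,d)
m=dp(1.52,.08,.038,.15);print("pred rail",m)
```

```text
t 13.15 [0.5395 0.1759 0.0719] yaw 112.8 F [ 0.2 -0.4  3.2] w 0.5617473299076499
[ 0.63966049 -0.07701302] [ 0.66162922 -0.18932876] [ 0.65064485 -0.13317089] 101.06720966543932 0.1144440907617904
door top outer/far edge [ 0.71488906 -0.20453915] [ 0.68472269 -0.04444114]
pred rail (np.float64(0.6492084062187262), np.float64(-0.1316570244032478), 0.15, np.float64(10.410415140114864))
```

>>> {"name": "step_arm", "arguments": {
  "motion": [
    [[0, 0, -8, 0, 0, 0], [0, 0, -25, 0, 0, 0], [0, 0, -45, 0, 0, 0], [0, 0, -65, 0, 0, 0], [0, 0, -85, 0, 0, 0], [0, 0, -105, 0, 0, 0], [0, 0, -115, 0, 0, 0], [0, 0, -115, 0, 0, 0]]
  ]
}}

```text
t: 13.95
position: [0.5396, 0.176, 0.1878]
tcp_rot: [1.738, 2.616, 0.002]
ft_force: [0.5, -0.7, -3.3]
width: 0.559
finger_force: 25.0
```

Run:
```python
from h import *
chain((.57,.02,.185,100.7),(.57,.02,.067,100.7))
```

```text
t 13.95 [0.5396 0.176  0.1878] yaw 112.8 F [ 0.5 -0.7 -3.3] w 0.5587179061805758
[-155.6, -32.4, 2.8, 0.1, -0.0, 12.1]
[0.0, -0.0, 118.0, 0.0, 0.0, 0.0]
```

>>> {"name": "step_arm", "arguments": {
  "motion": [
    [[-15, -3, 0, 0, 0, 2], [-40, -8, 0, 0, 0, 4], [-65, -13, 0, 0, 0, 6], [-90, -19, 0, 0, 0, 8], [-115, -24, 0, 0, 0, 10], [-140, -29, 0, 0, 0, 12], [-152, -32, 3, 0, 0, 12], [-156, -32, 3, 0, 0, 12]]
  ]
}}

```text
t: 14.75
position: [0.5692, 0.018, 0.1821]
tcp_rot: [-2.003, -2.418, 0.003]
ft_force: [0.6, 0.5, -2.8]
width: 0.565
finger_force: 25.0
```

>>> {"name": "step_arm", "arguments": {
  "motion": [
    [[0, 0, 20, 0, 0, 0], [0, 0, 45, 0, 0, 0], [0, 0, 70, 0, 0, 0], [0, 0, 90, 0, 0, 0], [0, 0, 103, 0, 0, 0], [0, 0, 110, 0, 0, 0], [0, 0, 113, 0, 0, 0], [0, 0, 115, 0, 0, 0]]
  ]
}}

```text
t: 15.55
position: [0.5705, 0.0198, 0.0689]
tcp_rot: [2.002, 2.42, 0.001]
ft_force: [0.2, 0.0, -2.2]
width: 0.572
finger_force: 25.0
```

>>> {"name": "step_arm", "arguments": {
  "motion": [
    [[0, 0, 1, 0, 0, 0], [0, 0, 2, 0, 0, 0], [0, 0, 3, 0, 0, 0], [0, 0, 3, 0, 0, 0], [0, 0, 3, 0, 0, 0], [0, 0, 3, 0, 0, 0], [0, 0, 3, 0, 0, 0], [0, 0, 3, 0, 0, 0]]
  ]
}}

```text
t: 16.35
position: [0.5703, 0.0196, 0.0659]
tcp_rot: [2.002, 2.42, 0.001]
ft_force: [0.0, -0.9, 0.4]
width: 0.564
finger_force: 25.0
```

>>> {"name": "step_arm", "arguments": {
  "motion": [
    [[0, 0, 0, 0, 0, 0], [0, 0, 0, 0, 0, 0], [0, 0, 0, 0, 0, 0], [0, 0, 0, 0, 0, 0], [0, 0, 0, 0, 0, 0], [0, 0, 0, 0, 0, 0], [0, 0, 0, 0, 0, 0], [0, 0, 0, 0, 0, 0]]
  ],
  "hand": 91
}}

```text
t: 17.15
position: [0.5701, 0.0196, 0.0656]
tcp_rot: [-2.003, -2.421, -0.0]
ft_force: [0.9, -0.9, -0.8]
width: 0.988
finger_force: 0.0
```

>>> {"name": "step_arm", "arguments": {
  "motion": [
    [[0, 0, -10, 0, 0, 0], [0, 0, -30, 0, 0, 0], [0, 0, -60, 0, 0, 0], [0, 0, -90, 0, 0, 0], [0, 0, -110, 0, 0, 8], [0, 0, -120, 0, 0, 16], [0, 0, -120, 0, 0, 24], [0, 0, -120, 0, 0, 32]]
  ]
}}

```text
t: 17.95
position: [0.5704, 0.0196, 0.187]
tcp_rot: [2.597, 1.767, 0.002]
ft_force: [-0.3, -0.1, -0.3]
width: 0.988
finger_force: 0.0
```

>>> {"name": "step_arm", "arguments": {
  "motion": [
    [[0, 0, 0, 0, 0, 8], [0, 0, 0, 0, 0, 16], [0, 0, 0, 0, 0, 24], [0, 0, 0, 0, 0, 32], [0, 0, 0, 0, 0, 40], [0, 0, 0, 0, 0, 48], [0, 0, 0, 0, 0, 56], [0, 0, 0, 0, 0, 58]]
  ]
}}

```text
t: 18.75
position: [0.5701, 0.0196, 0.1864]
tcp_rot: [3.128, 0.288, 0.001]
ft_force: [0.0, 0.1, -0.2]
width: 0.992
finger_force: 0.0
```

Run:
```python
from h import *
from bench import r
import cv2
chain((.57,.02,.075,10.7))
w=r.camera("wrist")["color"];t=r.camera("scene")["color"]
im=np.hstack([cv2.resize(w[:,:,::-1],(400,300)),cv2.resize(t[200:320,260:420,::-1],(400,300),interpolation=cv2.INTER_CUBIC)])
cv2.imwrite("pics/w3.png",im)
```

```text
t 18.75 [0.5701 0.0196 0.1864] yaw 10.5 F [ 0.   0.1 -0.2] w 0.9920827113911111
[-0.1, -0.4, 111.4, 0.0, -0.0, -0.2]
```

View pics/w3.png

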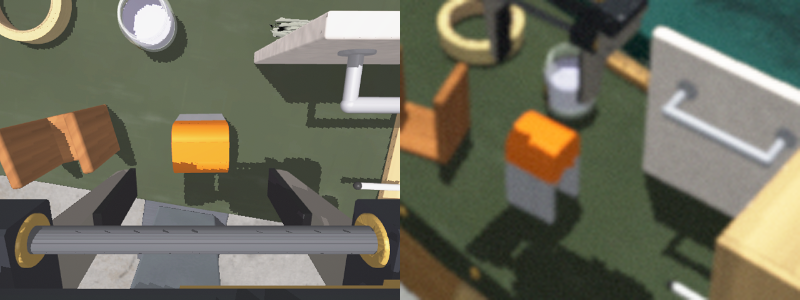

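The saddle stands upright at wrist (201,147), square and centred between the fingers; the scene view confirms it is clear of the rack.

>>> {"name": "step_arm", "arguments": {
  "motion": [
    [[0, 0, 20, 0, 0, 0], [0, 0, 45, 0, 0, 0], [0, 0, 70, 0, 0, 0], [0, 0, 90, 0, 0, 0], [0, 0, 102, 0, 0, 0], [0, 0, 109, 0, 0, 0], [0, 0, 111, 0, 0, 0], [0, 0, 111, 0, 0, 0]]
  ]
}}

```text
t: 19.65
position: [0.5704, 0.0196, 0.0751]
tcp_rot: [3.128, 0.296, 0.001]
ft_force: [-0.8, 0.1, 0.0]
width: 0.993
finger_force: 0.0
```

>>> {"name": "step_arm", "arguments": {
  "motion": [
    [[0, 0, 0, 0, 0, 0], [0, 0, 0, 0, 0, 0], [0, 0, 0, 0, 0, 0], [0, 0, 0, 0, 0, 0], [0, 0, 0, 0, 0, 0], [0, 0, 0, 0, 0, 0], [0, 0, 0, 0, 0, 0], [0, 0, 0, 0, 0, 0]]
  ],
  "hand": 44,
  "newtons": 30
}}

```text
t: 20.45
position: [0.5702, 0.0197, 0.0747]
tcp_rot: [-3.128, -0.295, -0.0]
ft_force: [-1.0, 1.4, 3.9]
width: 0.605
finger_force: 29.8
```

>>> {"name": "step_arm", "arguments": {
  "motion": [
    [[0, 0, -10, 0, 0, 0], [0, 0, -35, 0, 0, 0], [0, 0, -65, 0, 0, 0], [0, 0, -100, 0, 0, 0], [0, 0, -135, 0, 0, 0], [0, 0, -160, 0, 0, 0], [0, 0, -180, 0, 0, 0], [0, 0, -180, 0, 0, 0]]
  ]
}}

```text
t: 21.25
position: [0.5714, 0.0195, 0.2576]
tcp_rot: [3.127, 0.296, 0.008]
ft_force: [0.8, -0.2, -2.3]
width: 0.611
finger_force: 29.8
```

Run:
```python
from h import *
chain((.650,-.1325,.255,10.7),(.650,-.1325,.17,10.7))
```

```text
t 21.25 [0.5714 0.0195 0.2576] yaw 10.8 F [ 0.8 -0.2 -2.3] w 0.6110841538170474
[48.8, 164.0, 3.0, 0.1, -0.3, 0.1]
[0.0, -0.0, 85.0, 0.0, 0.0, 0.0]
```

>>> {"name": "step_arm", "arguments": {
  "motion": [
    [[5, 15, 0, 0, 0, 0], [12, 40, 0, 0, 0, 0], [20, 68, 0, 0, 0, 0], [28, 96, 0, 0, 0, 0], [37, 124, 0, 0, 0, 0], [45, 148, 3, 0, 0, 0], [49, 160, 3, 0, 0, 0], [49, 164, 3, 0, 0, 0]]
  ]
}}

```text
t: 22.05
position: [0.6487, -0.1337, 0.2498]
tcp_rot: [-3.127, -0.293, 0.004]
ft_force: [-1.0, -0.4, -3.3]
width: 0.608
finger_force: 29.8
```

Run:
```python
from h import *
from bench import r
import cv2
c=r.camera("wrist");t=r.camera("scene");w=c["color"]
chain((.650,-.1325,.17,10.7))
K,T=c["intrinsics"],np.linalg.inv(c["pose"]); im=w[:,:,::-1].copy()
for s in(-.055,0,.055):
    p=np.array([.650,-.1325,.15,1])+s*np.array([np.cos(np.radians(100.7)),np.sin(np.radians(100.7)),0,0])
    q=K@(T@p)[:3]; print(s,(q/q[2])[:2]); cv2.circle(im,tuple(int(v) for v in (q/q[2])[:2]),4,(0,0,255),1)
im=np.hstack([cv2.resize(im,(480,360)),cv2.resize(t["color"][170:320,330:460,::-1],(312,360),interpolation=cv2.INTER_CUBIC)])
cv2.imwrite("pics/w4.png",im)
```

```text
t 22.15 [ 0.6483 -0.1325  0.2506] yaw 10.8 F [-0.7  1.1 -3.2] w 0.6047923122884706
[1.8, 0.4, 80.6, -0.0, 0.1, 0.1]
-0.055 [409.03831408 235.49156469]
0 [322.42429495 235.49381701]
0.055 [235.79698153 235.49606968]
```

View pics/w4.png

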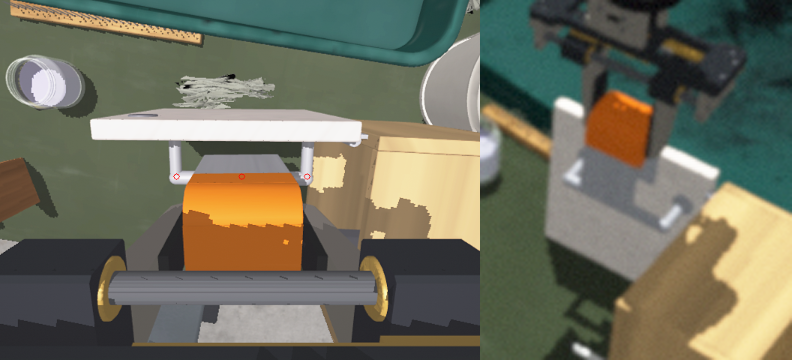

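The projected rail points land on the rail in the wrist view (ends at 175,177 and 307,177), so the saddle is centred over it.

>>> {"name": "step_arm", "arguments": {
  "motion": [
    [[1, 0, 8, 0, 0, 0], [2, 0, 20, 0, 0, 0], [2, 0, 32, 0, 0, 0], [2, 0, 44, 0, 0, 0], [2, 0, 55, 0, 0, 0], [2, 0, 63, 0, 0, 0], [2, 0, 69, 0, 0, 0], [2, 0, 72, 0, 0, 0]]
  ]
}}

```text
t: 22.95
position: [0.6507, -0.132, 0.1789]
tcp_rot: [-3.127, -0.295, 0.001]
ft_force: [-1.1, -0.3, -3.0]
width: 0.613
finger_force: 29.8
```

>>> {"name": "step_arm", "arguments": {
  "motion": [
    [[0, 0, 1, 0, 0, 0], [0, 0, 2, 0, 0, 0], [0, 0, 3, 0, 0, 0], [0, 0, 4, 0, 0, 0], [0, 0, 5, 0, 0, 0], [0, 0, 5, 0, 0, 0], [0, 0, 5, 0, 0, 0], [0, 0, 5, 0, 0, 0]]
  ]
}}

```text
t: 23.75
position: [0.6509, -0.1319, 0.1746]
tcp_rot: [3.128, 0.296, 0.0]
ft_force: [0.0, -0.7, -2.6]
width: 0.608
finger_force: 29.8
```

>>> {"name": "step_arm", "arguments": {
  "motion": [
    [[0, 0, 1, 0, 0, 0], [0, 0, 1.5, 0, 0, 0], [0, 0, 2, 0, 0, 0], [0, 0, 2.5, 0, 0, 0], [0, 0, 3, 0, 0, 0], [0, 0, 3, 0, 0, 0], [0, 0, 3, 0, 0, 0], [0, 0, 3, 0, 0, 0]]
  ]
}}

```text
t: 24.55
position: [0.6512, -0.1319, 0.173]
tcp_rot: [3.127, 0.295, 0.002]
ft_force: [-3.5, 1.1, 8.8]
width: 0.604
finger_force: 29.9
```

>>> {"name": "step_arm", "arguments": {
  "motion": [
    [[0, 0, -0.5, 0, 0, 0], [0, 0, -1, 0, 0, 0], [0, 0, -1, 0, 0, 0], [0, 0, -1, 0, 0, 0], [0, 0, -1, 0, 0, 0], [0, 0, -1, 0, 0, 0], [0, 0, -1, 0, 0, 0], [0, 0, -1, 0, 0, 0]]
  ],
  "hand": 88
}}

```text
t: 25.35
position: [0.6509, -0.132, 0.1726]
tcp_rot: [3.128, 0.296, -0.0]
ft_force: [0.1, -0.1, 0.3]
width: 0.955
finger_force: 0.0
```

>>> {"name": "step_arm", "arguments": {
  "motion": [
    [[0, 0, -5, 0, 0, 0], [0, 0, -20, 0, 0, 0], [0, 0, -45, 0, 0, 0], [0, 0, -70, 0, 0, 0], [0, 0, -90, 0, 0, 0], [-30, 0, -100, 0, 0, 0], [-60, 0, -100, 0, 0, 0], [-60, 0, -100, 0, 0, 0]]
  ]
}}

```text
t: 26.15
position: [0.5896, -0.1437, 0.2746]
tcp_rot: [3.127, 0.294, 0.001]
ft_force: [-0.5, -0.6, -0.5]
width: 0.957
finger_force: 0.0
```

Run:
```python
from h import *
from bench import r
import cv2
chain()
w=r.camera("wrist")["color"];t=r.camera("scene")["color"]
im=np.hstack([cv2.resize(w[:,:,::-1],(400,300)),cv2.resize(t[200:350,330:480,::-1],(300,300),interpolation=cv2.INTER_CUBIC)])
cv2.imwrite("pics/w5.png",im)
```

```text
t 26.15 [ 0.5896 -0.1437  0.2746] yaw 10.8 F [-0.5 -0.6 -0.5] w 0.957362072984162
```

View pics/w5.png

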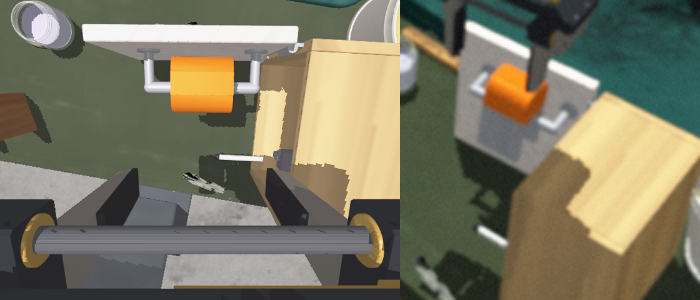

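The saddle hangs on the rail at wrist (202,84), between the two arms, with the door still wide. I'll clear the arm away and take one close look at the tilt.

>>> {"name": "step_arm", "arguments": {
  "motion": [
    [[-20, -20, -10, 0, 0, 0], [-50, -60, -20, 0, 0, 0], [-60, -100, -20, 0, 0, 0], [-60, -140, -20, 0, 0, 0], [-60, -180, -20, 0, 0, 0], [-60, -200, -20, 0, 0, 0], [-60, -200, -20, 0, 0, 0], [-60, -200, -20, 0, 0, 0]]
  ]
}}

```text
t: 27.05
position: [0.4964, 0.0423, 0.2929]
tcp_rot: [3.127, 0.298, 0.001]
ft_force: [0.4, -0.0, -0.3]
width: 0.953
finger_force: 0.0
```

Run:
```python
from h import *
from bench import r
import cv2
t=r.camera("scene");u=r.camera("top")
K,T=t["intrinsics"],np.linalg.inv(t["pose"])
a=np.radians(10.7);ex=np.array([np.cos(a),np.sin(a)]);ey=np.array([-ex[1],ex[0]])
im=cv2.resize(t["color"][200:320,340:460,::-1],(600,600),interpolation=cv2.INTER_CUBIC)
for x,y,z in[(sx*.026,sy*.028,zz) for sx in(-1,1) for sy in(-1,1) for zz in(.097,.157)]:
    p=np.r_[np.array([.650,-.1325])+x*ex+y*ey,z,1]; q=K@(T@p)[:3];q=q[:2]/q[2]
    cv2.circle(im,(int((q[0]-340)*5),int((q[1]-200)*5)),5,(0,0,255) if x<0 else (255,0,0),1)
cv2.imwrite("pics/w6.png",im)
```

```text
(no output)
```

View pics/w6.png

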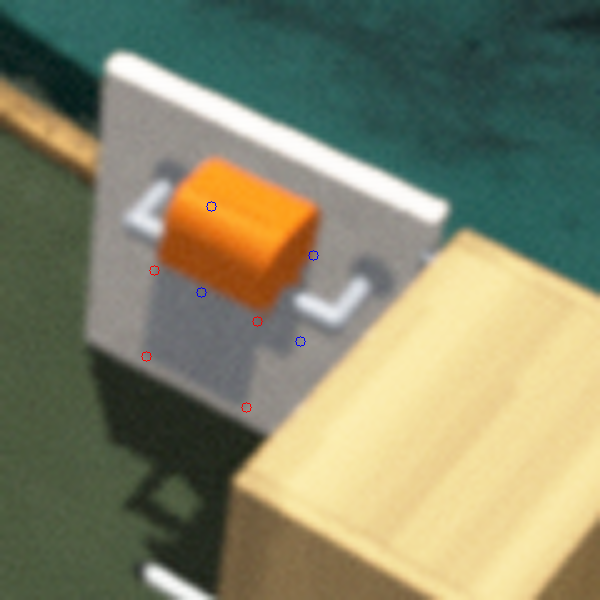

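The grey skirt's corners match the projected upright saddle to within about 2 image pixels. It hangs upright, and the arm is clear.

```bash
python3 -c "
from bench import r
print(r.hand_in())"
```

```text
the job is handed in; nothing more can be done
None
```

I opened the door to about 87°, stood the saddle on the bench, then hung it upright on the rail, and handed the job in at about 27 s of the 72 s. The last picture showed it seated and the arm clear; I saw no contact with the jar, tape roll or ramekin, and `hand_in()` returned no verdict.

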